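Hold the skiving-angle gauge at its mark on the crown of the shaping block

ROBOT

A 6-joint arm with a two-finger parallel gripper is mounted at the origin on the work surface. World frame = base frame: x ahead of the robot, y to its left, z up, the work surface at z = 0. Lengths are in mm, angles in rad, forces in N, time in s.
With the tool pointing down it reaches from about 275 to 975 mm from the base axis. Payload 8.4 kg.
Tool frame: the origin (TCP) lies at the very end of the fingers, on their centre line; the grasp point (between the pads) lies 19 mm behind it (env.grasp_offset is the distance from the TCP to the grasp point, in mm); z points along the fingers, y is the line along which they close (so a half turn about z gives the same grasp; the last joint's range is limited). The gripper opens to 92 mm and grips with 3 to 60 N. Pads are 20 mm wide; open, the fingers measure 128 mm over their backs; the gripper's body (75 mm by 189 mm) begins 69 mm behind the grasp point.
Start: joints at [-1.334, 0.353, 1.633, -0, 1.155, -0.002], TCP at [147.834, -607.267, 214.583] pointing down, gripper open.
Joint ranges: [-2.63, 2.63], [-0.92, 2.1], [0.06, 2.66], [-1.3, 4.44], [0, 2.69], [-3.02, 3.02]. Speed limits (rad/s): [2.22, 2.22, 2.79, 3.14, 3.14, 3.14].

INTERFACE

Orientations are given as [roll, pitch, yaw] about the fixed x, y, z axes, in that order (R = Rz(yaw) Ry(pitch) Rx(roll)).
In Python, from rig import telemetry, eyes, order, env gives the robot as it stands.
- The arm moves only by the tool step_arm, never from a script. Its argument "moves" is text: rows parted by semicolons, each of 5 numbers parted by spaces: the shift along the tool's x, y, z in m, then the turn about the tool's z in rad, then the closure, from 0 (fully open) to 1 (shut). A call has 1 to 8 rows; each row shifts and turns the commanded pose from where the row before left it, along the tool's axes as they then stand; what a row does not reach is not made up. A row lasts 1/12 s, in which the tool goes at most 41.7 mm and 7.16 degrees, less where a joint would pass 70% of its speed; a pose out of reach is approached as far as the arm can. A call with a gripper value outside its range is refused whole. The fingers move at their own pace and stop on an object; "newtons" is the grip in N (left out, the last holds). Time passes only in rows, so rows that do not move let the fingers close. It gives the time, the measured TCP pose, the force, the opening and the grip force at its end, in the units of the state.
- telemetry.observe(): the state, without advancing time (a new reading comes with each control period).
- eyes.grab_frame(name): name is "scene" or "top" or "wrist"; returns (picture, depth): 384x512x3 uint8, red, green, blue; 384x512 float32, mm along the optical axis (not along the pixel's ray), 0 where there is no reading.
- eyes.get_calibration(name): a dict with "mtx" (3x3 intrinsics, pixels), "R" (3x3) and "t" (3): a world point X has camera coordinates R X + t; the wrist camera has in their place "mount" (4x4, takes a point from camera to tool coordinates, whose origin is the TCP and whose axes are the flange's). Camera axes: x right, y down, z forward; pixel columns grow to the right and rows downward; lengths in mm; the calibration is good to about 2 mm. A picture is of the moment at which its call begins: read the wrist's pose just before it. get_calibration takes no time and is no camera call.
- order.sign_off(): hands the job in; it is judged then, once.
The state is a dict: "clock": time; "joints": joint angles; "qvel": joint speeds; "joint_torque": joint torques, N m; "eef_pos": TCP position; "orientation": TCP orientation; "force": force on the tool from outside, world axes, zero at the start; "torque": the same for the moment, N m; "width": opening from 0.0 (shut) to 1.0 (fully open); "grip_force": force on a finger pad.
Only numpy, scipy, OpenCV 4.12 (cv2) and the standard library are available. Lean on these libraries where they do the work, as an engineer would, in place of code of your own. Each camera call takes 0.05 s, during which the arm holds its last target. There are 200 camera calls.

TASK

Take the pendulum angle gauge by its handle and set it level, by the middle of its sole, on the higher rounded crown of the shaping block, with the sole lying square across the crown. Then, keeping the sole lightly on the crown, rock the gauge sideways until its freely swinging pointer settles on the dark mark tab, and finish there with the gauge still held in the gripper, motionless and pressed gently on the crown (do not let go), so that the bevel guide can be set to it. Do not touch the pointer or the tab, and leave the other things on the bench where they are.

Things in the scene. Friction and masses are not known exactly. Their poses are not given: they have to be found in the camera images.
- gauge: The pendulum angle gauge, loose, about 0.35 kg. Origin: centre of the underside of its flat sole. Sole 32 mm (x) by 130 mm (y) by 10 mm thick. A white upright dial plate (112 mm wide along y, top bar at 112 to 118 mm high) stands on it and faces the gauge's +x; z is up through the handle. It tips about its x axis: with its z axis leaning towards +y (a negative turn about x) the pointer swings towards the dial's +y side.
- gauge_handle (a point): Centre of the gauge's dark wooden handle, an upright block 26 mm (x) by 24 mm (y) by 52 mm tall (from 118 to 170 mm above the sole's underside), on top of the gauge. This point is 144 mm straight above the underside of the sole; axes as the gauge's.
- pointer (a joint): Angle of the freely swinging weighted pointer about the gauge's x axis, 0 when it hangs straight down the dial, positive towards the dial's +y side. Gravity keeps the pointer plumb, so this reads how far the gauge is tipped (tipped by -0.2 rad about its x axis: reads +0.2). It swings at about 2 Hz and needs about 2 s to settle.
- mark (a joint): Angle of the stiff set hand with the dark mark tab on the dial, same axis, zero and direction as the pointer; set between 0.18 and 0.33 rad, stays where it is.
- pointer_tip (a point): Tip of the pointer, 69 mm from its pivot; the pivot is 100 mm above the underside of the sole, in front of the dial plate.
- mark_tab (a point): Middle of the inner edge of the mark tab, a dark block 9 mm wide at the end of the set hand just beyond the pointer's tip, also 69 mm from the pivot. The two points meet when the pointer is exactly on the mark.
- block: The uneven wooden shaping block on a 130 x 130 x 22 mm granite slab, fixed to the table. Origin: centre of the slab's underside. The crown rib runs 60 mm along the block's x axis; a lower rounded shoulder (top 72 mm high, 24 mm to the +y side of the crown) is well clear of the sole up to 0.4 rad of tip.
- crown (a point): Top of the crown, the block's higher rounded rib (radius 12 mm, so its axis is 12 mm below this point), midway along its length, 85 mm above the table; axes as the block's.
- spool: Bystander, loose: black thread spool, 32 mm across, 60 mm high; origin in the centre of its underside.
- rivet_dish: Bystander, loose: small steel dish, 48 mm across, 22 mm high; origin in the centre of its underside.
- glue: Bystander, loose: white bottle, 52 mm across, 120 mm high; origin in the centre of its underside.
- wax_tin: Bystander, loose: low steel tin, 68 mm across, 35 mm high; origin in the centre of its underside.
- mallet: Bystander, loose: rubber-headed mallet lying down, 240 mm long; origin in the middle of its underside.
- awl: Bystander, loose: wooden-handled awl lying down, 150 mm long; origin in the middle of its underside.
- burnisher: Bystander, loose: small pale wooden bar, 30 x 90 x 30 mm; origin in the centre of its underside.
There are look-alikes about, which are no part of the job. What is meant by the block is not red, and is the larger of those in its own colour.

How it is judged:
By the outcome, as a careful person would: the job done as asked, in the order asked, and still so for the second after the job is handed in, while the arm keeps its last pose, push and grip.
It also fails if it takes over 48 s, if anything falls off the work surface, if the arm or the gripper's body presses on something with over 40 N, if the wrist force passes 120 N, or if a joint passes its speed limit or range.

## Working session

There is one attempt and no reset: what is moved stays moved. The work goes in short steps, Python scripts to look and compute and a tool call to move; the robot and the scene stay as the last step left them, time stands still between calls to the robot, and variables do not carry over. Pictures are saved under pics/ and viewed, at most 10 in all, crops included, and the job is handed in when it is done.

Besides the shell and the picture viewer there is one more tool, called after ">>>" as name(argument=value, ...) on one line, values as JSON. step_arm: Moves the arm, as the interface text tells. Its arguments: {"type":"object","properties":{"moves":{"type":"string"},"newtons":{"type":"number"}},"required":["moves"]}

```bash
mkdir -p pics; ls; cat > h.py <<'E'
import numpy as np, cv2
from rig import telemetry, eyes, order, env
from scipy.spatial.transform import Rotation as Ro
def grab(n,save=None):
    s=telemetry.observe(); im,d=eyes.grab_frame(n); np.savez('/tmp/%s.npz'%n,im=im,d=d,p=s['eef_pos'],o=s['orientation'])
    if save: cv2.imwrite('pics/'+save,im[:,:,::-1])
    return im,d
def w2c(n):
    c=eyes.get_calibration(n)
    if 'R' in c: return np.array(c['mtx']),np.array(c['R']),np.array(c['t'])
    f=np.load('/tmp/wrist.npz'); T=np.eye(4); T[:3,:3]=Ro.from_euler('xyz',f['o']).as_matrix(); T[:3,3]=f['p']
    M=np.linalg.inv(T@np.array(c['mount'])); return np.array(c['mtx']),M[:3,:3],M[:3,3]
def px(n,u,v,d=None,z=None):
    K,R,t=w2c(n); r=np.linalg.inv(K)@[u,v,1.]
    if z is not None:
        o=-R.T@t; w=R.T@r; return o+w*(z-o[2])/w[2]
    if d is None: d=np.load('/tmp/%s.npz'%n)['d'][int(v),int(u)]
    return R.T@(r*d-t)
def cloud(n):
    f=np.load('/tmp/%s.npz'%n); K,R,t=w2c(n); d=f['d']; v,u=np.mgrid[:384,:512]
    P=np.stack([u,v,0*u+1.],-1)@np.linalg.inv(K).T*d[...,None]
    P=(P-t)@R; P[d==0]=np.nan; return P,f['im']
def proj(n,X):
    K,R,t=w2c(n); c=K@(R@np.array(X,float)+t); return c[:2]/c[2]
E
python3 - <<'E'
from h import *
a,_=grab('scene','s1.png'); b,_=grab('top','t1.png')
print(telemetry.observe(), env.grasp_offset)
for n in('scene','top'):
    K,R,t=w2c(n); print(n,K[0,0],-R.T@t)
E
```

```text
pics
{'clock': 0.1, 'joints': array([-1.33440088e+00,  3.53588223e-01,  1.63403637e+00,  1.96788253e-05,
        1.15518456e+00, -2.41527647e-03]), 'qvel': array([-0.00218709,  0.00066345, -0.00268033, -0.00109573, -0.00095299,
       -0.00017052]), 'joint_torque': array([-1.03816747e-04, -5.94906914e+01, -3.34930801e+01,  6.98497938e-02,
        1.83552242e-02, -1.22605056e-05]), 'eef_pos': array([ 147.73855785, -606.84605587,  213.94294039]), 'orientation': array([-3.14037620e+00, -2.09320023e-05,  2.38802750e-01]), 'force': array([-0.50651928, -0.28308962, -0.31631679]), 'torque': array([0.00877682, 0.01438451, 0.06386563]), 'grip_force': 0.0, 'width': 1.0000935170843785} 18.700000000000003
scene 362.19841410400227 [1418.68629745   96.6559483   703.75580985]
top 493.4366934265667 [ 382.05077205    7.61542392 1389.65911291]
```

View pics/s1.png

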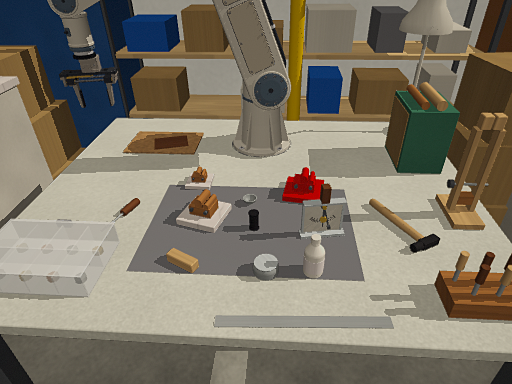

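View pics/t1.png

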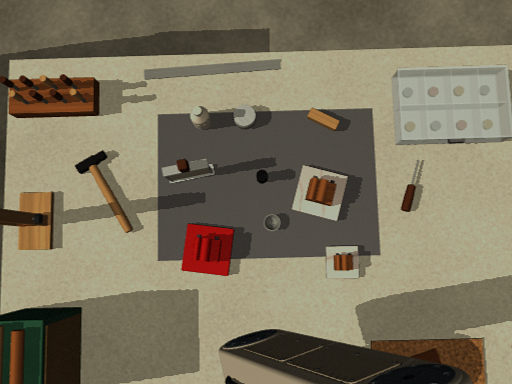

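The block is the large brown one (scene ~(204,207), top ~(320,192)). The gauge is at scene (322,215), top (188,168), with its dial facing the scene camera. The glue bottle stands just in front of it.

```bash
python3 - <<'E'
from h import *
P,im=cloud('top')
def sub(u0,u1,v0,v1,lo,hi):
    q=P[v0:v1,u0:u1].reshape(-1,3); return q[(q[:,2]>lo)&(q[:,2]<hi)]
def rect(q):
    r=cv2.minAreaRect(q[:,:2].astype(np.float32)); b=cv2.boxPoints(r); return len(q),np.round(r[0],1),np.round(r[1],1),round(r[2],1),np.round(b).tolist()
for nm,a in dict(handle=(165,215,140,185,155,185),bar=(155,220,140,190,100,125),sole=(155,220,140,195,5,16),gaugeall=(155,220,140,190,5,125),slab=(285,355,155,225,14,30),rib=(295,345,165,215,60,100),crown=(295,345,165,215,79,95),glue=(185,212,100,132,20,140)).items():
    q=sub(*a); print(nm,rect(q) if len(q)>3 else len(q), q[:,2].max() if len(q) else '', np.median(q,0) if len(q) else '')
np.set_printoptions(linewidth=220,suppress=True)
c=cv2.resize(im[160:225,285:355,::-1],None,fx=6,fy=6,interpolation=cv2.INTER_CUBIC)
S=np.load('/tmp/scene.npz')['im'][175:285,285:355,::-1]
S=cv2.resize(S,None,fx=5,fy=5,interpolation=cv2.INTER_CUBIC)
out=np.zeros((550,790,3),np.uint8); out[:390,:420]=c; out[:550,430:780]=S; cv2.imwrite('pics/c1.png',out)
print(np.round(P[165:220:3,300:345:3,2]))
E
```

```text
handle (109, array([590.5, 212.7]), array([25.5, 24.4]), 7.8, [[576.0, 223.0], [580.0, 199.0], [605.0, 202.0], [602.0, 227.0]]) 173.8286829262816 [590.01026502 212.15269062 168.93741442]
bar (340, array([590.7, 213. ]), array([ 25.4, 120.6]), 10.5, [[567.0, 270.0], [589.0, 151.0], [614.0, 156.0], [592.0, 275.0]]) 124.8193345367423 [590.264239   199.6807442  117.66611335]
sole (347, array([610.1, 225.8]), array([184.1, 156. ]), 88.7, [[530.0, 135.0], [686.0, 132.0], [690.0, 316.0], [534.0, 320.0]]) 15.33610786049076 [582.4763377  216.26366514   6.78358308]
gaugeall (890, array([617.3, 225.6]), array([184.3, 141.5]), 88.6, [[544.0, 135.0], [686.0, 132.0], [690.0, 316.0], [549.0, 319.0]]) 124.8193345367423 [586.71232533 207.68254861  61.06194944]
slab (1502, array([ 526.2, -147.2]), array([129.8, 130.8]), 74.0, [[445.0, -192.0], [571.0, -228.0], [607.0, -103.0], [481.0, -67.0]]) 29.91108466013875 [ 518.00784505 -143.25059189   22.29996463]
rib (370, array([ 526.6, -145.2]), array([67.4, 60.3]), 73.7, [[488.0, -169.0], [546.0, -186.0], [565.0, -121.0], [507.0, -104.0]]) 91.0574463246764 
[... 923 characters left out ...]
. 22.]
 [21. 24. 20. 54. 69. 71. 79. 86. 84. 56. 55. 56. 18. 26. 19.]
 [23. 22. 21. 63. 70. 67. 81. 87. 82. 57. 59. 55. 24. 20. 20.]
 [25. 19. 29. 76. 72. 62. 77. 82. 85. 49. 51. 50. 26. 26. 21.]
 [28. 22. 55. 69. 74. 58. 84. 88. 78. 58. 55. 53. 24. 20. 16.]
 [18. 23. 20. 21. 28. 44. 62. 73. 62. 63. 55. 21. 25. 25.  1.]
 [28. 24. 22. 22. 23. 22. 20. 21. 25. 51. 53. 23. 17. 20. -1.]
 [18. 27. 21. 20. 18. 24. 21. 25. 26. 21. 19. 31. 22. 19. -2.]
 [20. 22. 20. 22. 23. 18. 21. 20. 19. 17. 20. 26. 25. 24.  4.]
 [ 7. -5.  7. 22. 25. 24. 22. 24. 22. 25. 20. 22. 26.  1.  3.]
 [-1.  1.  7. -2.  4.  4. 12. 19. 24. 22. 17. 23. 24. -2.  2.]
 [-0.  4. -2. -6. -2.  3. -2.  1. -3.  1. 15. 23. 19.  8.  6.]]
```

View pics/c1.png

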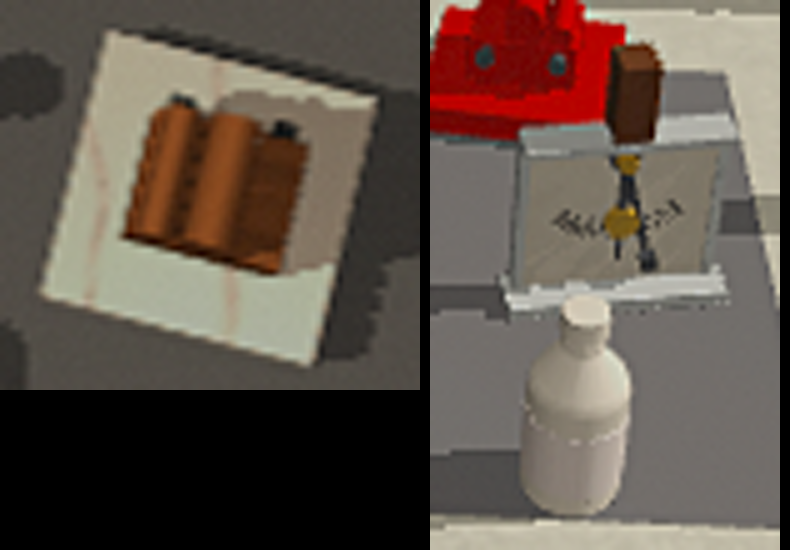

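>>> step_arm(moves="0.026 -0.0288 -0.001 0 0;0.026 -0.0288 -0.001 0 0;0.026 -0.0288 -0.001 0 0;0.026 -0.0288 -0.001 0 0;0.026 -0.0288 -0.001 0 0;0.026 -0.0288 -0.001 0 0;0.026 -0.0288 -0.001 0 0;0.026 -0.0288 -0.001 0 0")

```text
clock: 0.77
eef_pos: [295.7, -332.4, 222.5]
orientation: [-3.141, 0.0, 0.238]
force: [0.5, 0.4, -0.7]
width: 1.001
grip_force: 0.0
```

>>> step_arm(moves="0.026 -0.0288 -0.001 0 0;0.026 -0.0288 -0.001 0 0;0.026 -0.0288 -0.001 0 0;0.026 -0.0288 -0.001 0 0;0.026 -0.0288 -0.001 0 0;0.026 -0.0288 -0.001 0 0;0.026 -0.0288 -0.001 0 0;0.026 -0.0288 -0.001 0 0")

```text
clock: 1.43
eef_pos: [443.4, -59.2, 230.7]
orientation: [3.141, -0.0, 0.239]
force: [0.7, 0.1, 0.1]
width: 0.998
grip_force: 0.0
```

>>> step_arm(moves="0.026 -0.0288 -0.001 0 0;0.026 -0.0288 -0.001 0 0;0.026 -0.0288 -0.001 0 0;0.026 -0.0288 -0.001 0 0;0.026 -0.0288 -0.001 0 0;0.026 -0.0288 -0.001 0 0;0.026 -0.0288 -0.001 0 0;0.026 -0.0288 -0.001 0 0")

```text
clock: 2.1
eef_pos: [591.0, 213.8, 238.2]
orientation: [3.141, 0.001, 0.239]
force: [0.4, 0.2, -0.4]
width: 1.003
grip_force: 0.0
```

>>> step_arm(moves="0 0 0 -0.12 0;0 0 0 -0.12 0;0 0 0 -0.12 0;0 0 0 -0.12 0;0 0 0 -0.12 0;0 0 0 -0.12 0;0 0 0 -0.12 0")

```text
clock: 2.68
eef_pos: [590.3, 211.8, 238.1]
orientation: [-3.141, 0.001, 1.085]
force: [-0.2, 0.4, -0.4]
width: 0.999
grip_force: 0.0
```

>>> step_arm(moves="0 0 0 -0.12 0;0 0 0 -0.12 0;0 0 0 -0.12 0;0 0 0 -0.12 0;0 0 0 -0.12 0;0 0 0 -0.06 0;0 0 0 0 0")

```text
clock: 3.27
eef_pos: [590.4, 211.8, 238.2]
orientation: [-3.141, 0.0, 1.742]
force: [-0.6, 0.5, 0.2]
width: 1.0
grip_force: 0.0
```

```bash
python3 - <<'E'
from h import *
im,d=grab('wrist','w1.png'); s=telemetry.observe(); print(s['clock'],s['eef_pos'],s['orientation'],s['joints'],s['force'])
P,_=cloud('wrist')
def rect(q):
    r=cv2.minAreaRect(q[:,:2].astype(np.float32)); return len(q),np.round(r[0],1),np.round(r[1],1),round(r[2],1)
q=P.reshape(-1,3); n=(abs(q[:,0]-590)<90)&(abs(q[:,1]-212)<90)
for lo,hi in((160,180),(110,124),(5,15)):
    m=n&(q[:,2]>lo)&(q[:,2]<hi); print(lo,rect(q[m]) if m.sum()>3 else m.sum())
E
```

```text
3.3167 [590.41532267 211.89255956 238.22559533] [-3.14094458e+00  5.39141735e-05  1.73749756e+00] [3.42144543e-01 3.36324214e-01 1.60301830e+00 6.43367665e-05
 1.20289767e+00 1.75420167e-01] [-0.07228509 -0.12706056 -0.01100912]
160 (768, array([593.2, 214.6]), array([25.7, 24.1]), 9.5)
110 (1649, array([593.3, 214.5]), array([ 24. , 119.8]), 10.2)
5 (126, array([585.3, 258.8]), array([30.9, 39.4]), 9.3)
```

View pics/w1.png

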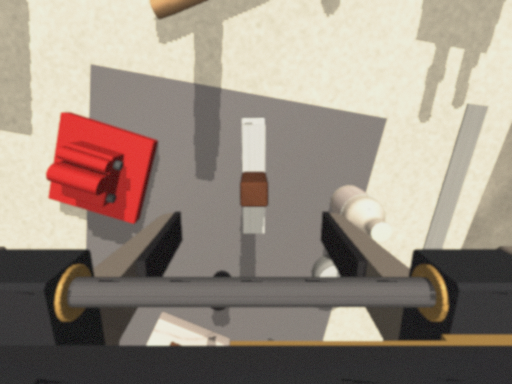

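The wrist view shows the handle at (254,188), parallel to the fingers' plane. Depth puts it about 2 mm from the TCP axis. Going down to grip it.

>>> step_arm(moves="0.0017 0.0024 0.02 0 0.2;0 0 0.025 0 0.3;0 0 0.025 0 0.4;0 0 0.02 0 0.4;0 0 0.013 0 0.4;0 0 0.006 0 0.4;0 0 0 0 0.4", newtons=15)

```text
clock: 3.9
eef_pos: [592.1, 213.7, 128.4]
orientation: [-3.139, 0.0, 1.738]
force: [0.1, -1.1, -0.1]
width: 0.601
grip_force: 0.0
```

>>> step_arm(moves="0 0 0 0 0.6;0 0 0 0 1;0 0 0 0 1;0 0 0 0 1;0 0 0 0 1;0 0 0 0 1;0 0 0 0 1;0 0 0 0 1", newtons=15)

```text
clock: 4.57
eef_pos: [592.9, 214.1, 130.4]
orientation: [3.141, -0.0, 1.739]
force: [-1.4, -0.9, 6.4]
width: 0.279
grip_force: 15.0
```

>>> step_arm(moves="0 0 -0.005 0 1;0 0 -0.01 0 1;0 0 -0.015 0 1;0 0 -0.015 0 1;0 0 -0.015 0 1;0 0 -0.015 0 1;0 0 -0.015 0 1;0 0 -0.015 0 1")

```text
clock: 5.23
eef_pos: [592.5, 213.9, 235.7]
orientation: [-3.141, 0.0, 1.739]
force: [0.1, -0.1, -3.6]
width: 0.279
grip_force: 15.0
```

>>> step_arm(moves="0 0 -0.01 0 1;0 0 -0.005 0 1;0 0 0 0 1;0 0 0 0 1")

```text
clock: 5.57
eef_pos: [592.5, 213.9, 249.2]
orientation: [-3.141, 0.0, 1.739]
force: [-0.4, 0.0, -4.3]
width: 0.281
grip_force: 15.0
```

```bash
python3 - <<'E'
from h import *
im,d=grab('scene'); s=telemetry.observe(); print(s['clock'],s['eef_pos'],s['orientation'],s['force'],s['torque'],s['grip_force'],s['width'])
u,v=proj('scene',s['eef_pos']).astype(int); print(u,v)
c=im[v-40:v+80,u-60:u+60,::-1]; cv2.imwrite('pics/s2.png',cv2.resize(c,None,fx=5,fy=5,interpolation=cv2.INTER_CUBIC))
E
```

```text
5.6167 [592.20214278 213.79389454 248.70639452] [-3.14026235e+00  2.60150380e-04  1.73883773e+00] [-0.10306706  0.05630293 -4.30849863] [-0.03885823 -0.09883695  0.03160247] 14.992728531360626 0.280653357333006
328 159
```

View pics/s2.png

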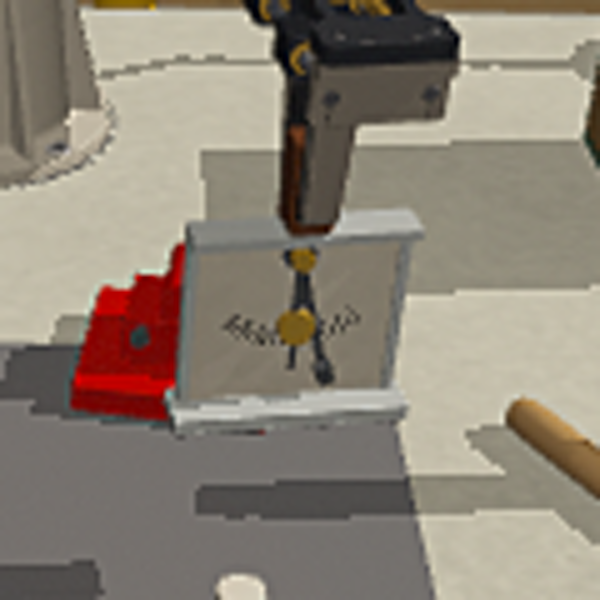

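Gauge is held level: pointer near (292,360) in the crop, dark tab at (322,375) on its +y side. Carrying it over to the crown.

>>> step_arm(moves="-0.006 -0.0022 0 0 1;-0.012 -0.0044 0 0 1;-0.0185 -0.0066 0 0 1;-0.0246 -0.00885 0 0 1;-0.0246 -0.00885 0 0 1;-0.0246 -0.00885 0 0 1;-0.0246 -0.00885 0 0 1;-0.0246 -0.00885 0 0 1", newtons=25)

```text
clock: 6.28
eef_pos: [561.6, 44.9, 249.1]
orientation: [-3.141, 0.0, 1.739]
force: [-0.4, -0.0, -4.4]
width: 0.283
grip_force: 25.0
```

>>> step_arm(moves="-0.0246 -0.00885 0 0 1;-0.0246 -0.00885 0 0 1;-0.0246 -0.00885 0 0 1;-0.0246 -0.00885 0 0 1;-0.0246 -0.00885 0 0 1;-0.0246 -0.00885 0 0 1;-0.0185 -0.0066 0 0 1;-0.012 -0.0044 0 0 1")

```text
clock: 6.95
eef_pos: [527.9, -141.7, 249.2]
orientation: [-3.14, 0.0, 1.737]
force: [-0.1, 0.5, -4.1]
width: 0.282
grip_force: 25.0
```

>>> step_arm(moves="-0.006 -0.0022 0 0.05 1;0 0 0 0.08 1;0 0 0 0.08 1;0 0 0 0.08 1;0 0 0 0.08 1;0 0 0 0.05 1;0 0 0 0.03 1;0 0 0 0 1")

```text
clock: 7.62
eef_pos: [527.6, -145.6, 249.3]
orientation: [-3.141, -0.0, 1.287]
force: [0.6, 0.0, -4.0]
width: 0.283
grip_force: 25.0
```

```bash
python3 - <<'E'
from h import *
im,d=grab('scene'); s=telemetry.observe(); print(s['clock'],s['eef_pos'],s['orientation'],s['force'],s['torque'],s['grip_force'])
u,v=proj('scene',s['eef_pos']).astype(int); print(u,v)
c=im[v-20:v+100,u-70:u+70,::-1]
wi,wd=grab('wrist')
out=np.zeros((600,790,3),np.uint8); c=cv2.resize(c,(700,600),interpolation=cv2.INTER_CUBIC); out[:600,:700]=c
cv2.imwrite('pics/s3.png',out[:,:700])
# crown/slab in wrist & gauge bar
for n in('wrist','top'):
    if n=='top': grab('top')
    P,_=cloud(n); q=P.reshape(-1,3); near=(abs(q[:,0]-527)<110)&(abs(q[:,1]+146)<110)
    for nm,lo,hi in(('bar',228,242),('handle',284,292),('slab',15,29),('crown',78,92)):
        m=near&(q[:,2]>lo)&(q[:,2]<hi)
        if m.sum()>10:
            r=cv2.minAreaRect(q[m][:,:2].astype(np.float32)); print(n,nm,m.sum(),np.round(r[0],1),np.round(r[1],1),round(r[2],1))
E
```

```text
7.6667 [ 527.66416357 -145.55955724  249.30161487] [-3.14098093e+00  1.80988950e-06  1.28939243e+00] [-0.6226736   0.20695536 -3.21022277] [-0.03847744 -0.11362763 -0.0149223 ] 24.993091821670532
195 145
wrist bar 2685 [ 530.2 -138.4] [105.6  25.2] 73.5
wrist handle 2508 [ 528.3 -144.8] [24.1 57. ] 73.1
wrist slab 4082 [ 528.3 -145.9] [128.8 130.2] 73.9
wrist crown 200 [ 528.2 -145.9] [21.9 59.2] 73.9
top bar 87 [ 526.5 -146.5] [119.8  24. ] 74.0
top slab 420 [ 527.1 -144.5] [123.8 130.7] 73.9
```

View pics/s3.png

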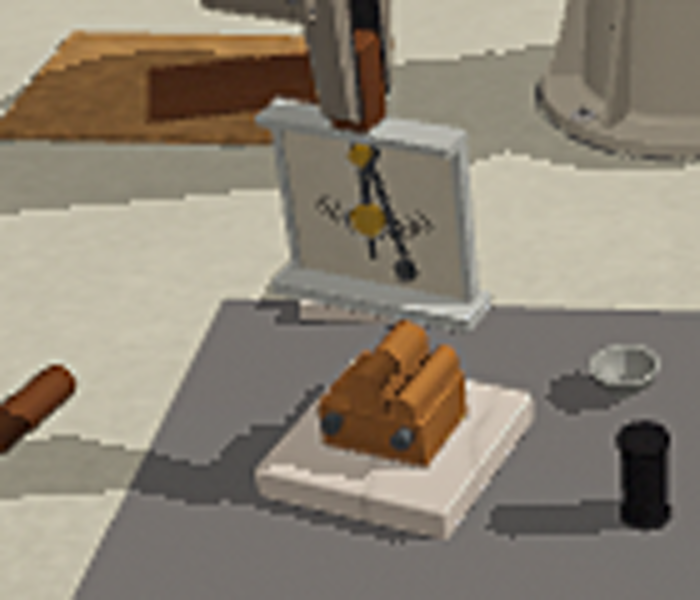

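The gauge hangs level above the crown, within 1 mm and square within 0.3°. Lowering.

>>> step_arm(moves="0 0 0.005 0 1;0 0 0.008 0 1;0 0 0.008 0 1;0 0 0.006 0 1;0 0 0.003 0 1;0 0 0.001 0 1;0 0 0 0 1;0 0 0 0 1")

```text
clock: 8.43
eef_pos: [528.3, -145.5, 218.7]
orientation: [3.141, 0.0, 1.289]
force: [0.4, -0.2, -4.7]
width: 0.28
grip_force: 25.0
```

>>> step_arm(moves="0 0 0.001 0 1;0 0 0.001 0 1;0 0 0 0 1")

```text
clock: 8.68
eef_pos: [528.2, -145.5, 216.6]
orientation: [3.141, -0.0, 1.289]
force: [-0.4, -0.1, -3.6]
width: 0.279
grip_force: 25.0
```

>>> step_arm(moves="0 0 0.001 0 1;0 0 0.0005 0 1;0 0 0 0 1")

```text
clock: 8.93
eef_pos: [528.3, -145.5, 215.4]
orientation: [3.141, -0.0, 1.289]
force: [-0.6, 0.6, -1.3]
width: 0.279
grip_force: 25.0
```

>>> step_arm(moves="0 0 0.0005 0 1;0 0 0.0003 0 1;0 0 0 0 1;0 0 0 0 1")

```text
clock: 9.27
eef_pos: [528.4, -145.5, 215.3]
orientation: [3.141, -0.0, 1.289]
force: [-2.2, 1.1, 6.7]
width: 0.284
grip_force: 25.0
```

>>> step_arm(moves="0 0 0 0 1;0 0 0 0 1;0 0 0 0 1;0 0 0 0 1;0 0 0 0 1;0 0 0 0 1", newtons=10)

```text
clock: 9.77
eef_pos: [528.5, -145.5, 215.3]
orientation: [3.141, -0.0, 1.289]
force: [-2.5, 0.9, 6.3]
width: 0.283
grip_force: 10.0
```

>>> step_arm(moves="0.0025 0 0 0 1;0.0025 0 0.0001 0 1;0.0025 0 0.0001 0 1;0.0025 0 0.0001 0 1;0.0025 0 0.0002 0 1;0.0024 0 0.0002 0 1;0 0 0 0 1;0 0 0 0 1")

```text
clock: 10.43
eef_pos: [532.6, -130.9, 214.1]
orientation: [3.141, -0.0, 1.289]
force: [-1.8, 0.8, 5.8]
width: 0.287
grip_force: 10.0
```

```bash
cat >> h.py <<'E'
def look(name):
    im,d=grab('scene'); s=telemetry.observe(); print(s['clock'],s['eef_pos'],s['orientation'],'F',s['force'],'T',s['torque'],s['grip_force'],s['width'])
    u,v=proj('scene',s['eef_pos']).astype(int); u0,v0=u-45,v-5
    c=cv2.resize(im[v0:v0+75,u0:u0+90,::-1],None,fx=8,fy=8,interpolation=cv2.INTER_CUBIC); cv2.imwrite('pics/'+name,c); print('origin',u0,v0)
E
python3 -c "
from h import *
look('g1.png')"
```

```text
10.4833 [ 532.61639975 -130.91388432  214.02204342] [ 3.14101343e+00 -3.46850114e-04  1.28887990e+00] F [-0.99153736  1.14840738  5.4326633 ] T [0.13285381 0.46338028 0.02034066] 10.00160425901413 0.2834033437742597
origin 156 152
```

View pics/g1.png

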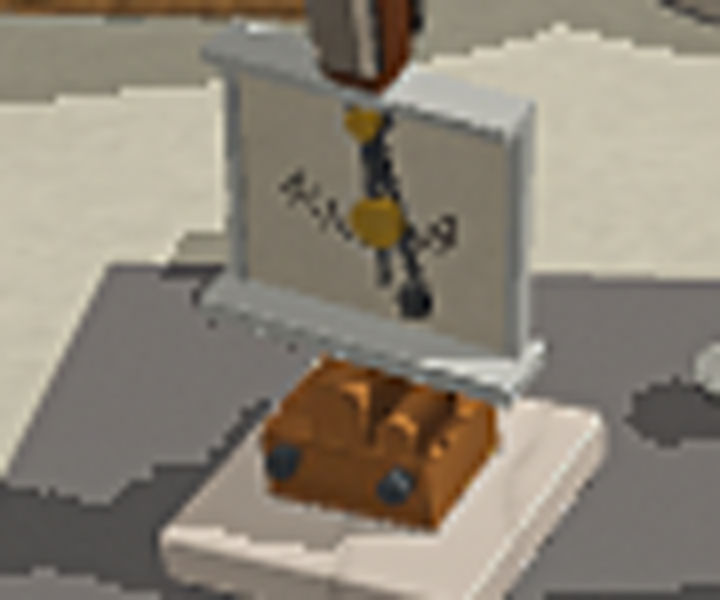

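The gauge is rocking about the crown. In the crop, pivot is at (363,122), pointer end at (383,282), tab at (413,300). Working out the angles in the dial plane.

```bash
cat >> h.py <<'E'
def dial(pts,org,tcp,th,yaw=-0.281,off=8):
    g=np.array([np.cos(yaw),np.sin(yaw),0]); y=np.array([-g[1],g[0],0]); n=np.sin(th)*y+np.array([0,0,np.cos(th)])
    c=np.array(tcp)+[0,0,18.7]-49*n+off*g   # pivot
    K,R,t=w2c('scene'); o=-R.T@t; out=[]
    for u,v in pts:
        w=R.T@(np.linalg.inv(K)@[(u+.5)/8-.5+org[0],(v+.5)/8-.5+org[1],1.]); X=o+w*(g@(c-o))/(g@w)-c
        out.append((X@y,X[2]))
    out=np.array(out); r=out[1:]-out[0]
    print('pivot err',out[0].round(1),'len',np.hypot(*r.T).round(1),'world ang',np.arctan2(r[:,0],-r[:,1]).round(3))
    return c,g,y,n
E
python3 -c "
from h import *
for off in (4,10): dial([(363,122),(383,282),(413,300),(408,286),(377,222)],(156,152),[532.6,-130.9,214.1],.1,off=off)"
```

```text
pivot err [1.3 0.4] len [68.3 74.7 68.7 42. ] world ang [0.007 0.165 0.159 0.022]
pivot err [4.9 4.4] len [67.7 74.2 68.1 41.6] world ang [0.007 0.165 0.159 0.022]
```

>>> step_arm(moves="0.0022 0 0.0002 0 1;0.0022 0 0.0002 0 1;0.0022 0 0.0003 0 1;0.0022 0 0.0003 0 1;0.0022 0 0.0003 0 1;0.0022 0 0.0004 0 1;0.0022 0 0.0004 0 1;0.0022 0 0.0004 0 1")

```text
clock: 11.15
eef_pos: [537.3, -114.1, 210.9]
orientation: [3.142, 0.0, 1.289]
force: [-0.6, -1.0, 1.1]
width: 0.283
grip_force: 10.0
```

>>> step_arm(moves="0 0 0 0 1;0 0 0 0 1;0 0 0 0 1;0 0 0 0 1;0 0 0 0 1;0 0 0 0 1;0 0 0 0 1;0 0 0 0 1")

```text
clock: 11.82
eef_pos: [537.2, -114.2, 211.0]
orientation: [-3.142, -0.0, 1.289]
force: [0.2, 1.0, -1.1]
width: 0.28
grip_force: 10.0
```

>>> step_arm(moves="0 0 0 0 1;0 0 0 0 1;0 0 0 0 1;0 0 0 0 1;0 0 0 0 1;0 0 0 0 1;0 0 0 0 1;0 0 0 0 1")

```text
clock: 12.48
eef_pos: [537.1, -114.3, 211.0]
orientation: [-3.141, 0.0, 1.289]
force: [1.6, 0.1, -4.3]
width: 0.283
grip_force: 10.0
```

```bash
python3 -c "
from h import *
look('g2.png')"
```

```text
12.5333 [ 537.10224119 -114.24239056  211.00301195] [-3.14135082e+00  9.73795941e-05  1.28890658e+00] F [ 0.79361576  0.78334334 -2.34622694] T [ 0.18456047 -0.35927301  0.0826532 ] 9.999929666519165 0.2839880094892446
origin 162 154
```

View pics/g2.png

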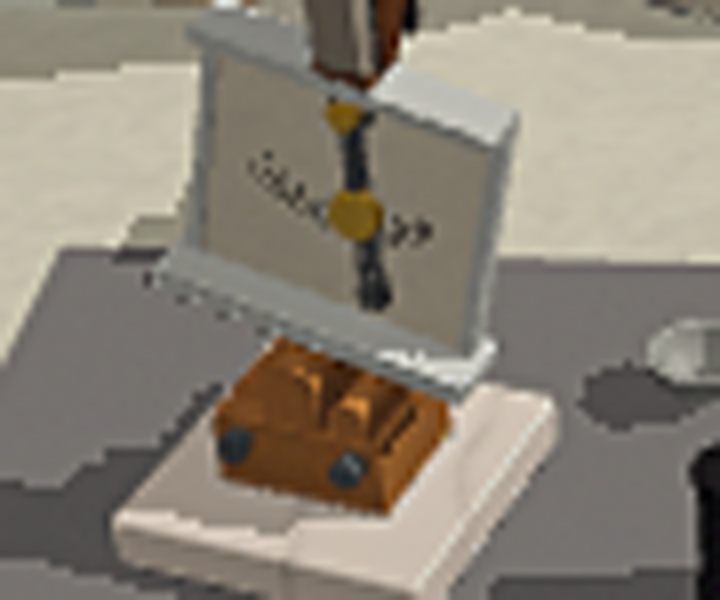

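Pointer and tab now nearly overlap: tab at (375,300), pointer just left of it. The press has faded, so I'll restore it.

>>> step_arm(moves="0 0 0.0004 0 1;0 0 0 0 1;0 0 0 0 1")

```text
clock: 12.78
eef_pos: [537.2, -114.2, 210.9]
orientation: [-3.142, -0.0, 1.289]
force: [0.3, 0.1, 1.5]
width: 0.282
grip_force: 10.0
```

>>> step_arm(moves="0 0 0.0004 0 1;0 0 0 0 1;0 0 0 0 1;0 0 0 0 1")

```text
clock: 13.12
eef_pos: [537.3, -114.2, 210.9]
orientation: [3.141, -0.0, 1.289]
force: [-1.4, 2.0, 5.6]
width: 0.282
grip_force: 10.0
```

```bash
python3 -c "
from h import *
for off in (6,): dial([(345,117),(368,285),(378,305),(376,295),(356,215)],(162,154),[537.1,-114.24,211],.22,off=off)"
```

```text
pivot err [2.5 1.4] len [71.4 79.8 75.4 41.2] world ang [0.025 0.064 0.063 0.001]
```

>>> step_arm(moves="0.0015 0 0.0003 0 1;0.0015 0 0.0003 0 1;0.0014 0 0.0003 0 1;0 0 0 0 1;0 0 0 0 1;0 0 0 0 1;0 0 0 0 1;0 0 0 0 1", newtons=12)

```text
clock: 13.78
eef_pos: [538.6, -110.0, 209.8]
orientation: [3.141, -0.0, 1.289]
force: [-0.6, 0.9, 6.2]
width: 0.283
grip_force: 12.0
```

>>> step_arm(moves="0 0 0 0 1;0 0 0 0 1;0 0 0 0 1;0 0 0 0 1;0 0 0 0 1;0 0 0 0 1;0 0 0 0 1;0 0 0 0 1")

```text
clock: 14.45
eef_pos: [538.6, -110.0, 209.8]
orientation: [3.141, -0.0, 1.289]
force: [-1.0, 0.4, 5.9]
width: 0.282
grip_force: 12.0
```

```bash
cat >> h.py <<'E'
def meas(th,nfr=6,save=None,S=6):
    fr=[]
    for _ in range(nfr): fr.append(eyes.grab_frame('scene')[0].astype(np.float32))
    s=telemetry.observe(); im=np.mean(fr,0)
    yaw=s['orientation'][2]-np.pi/2; off=6
    g=np.array([np.cos(yaw),np.sin(yaw),0]); y=np.array([-g[1],g[0],0]); n=np.sin(th)*y+np.array([0,0,np.cos(th)])
    c=s['eef_pos']+[0,0,18.7]-49*n+off*g
    K,R,t=w2c('scene'); a,b=np.meshgrid(np.arange(-50,50,1/S),np.arange(30,-100,-1/S))
    X=c+a[...,None]*y+b[...,None]*[0,0,1]; q=(X@R.T+t)@K.T; q=(q[...,:2]/q[...,2:]).astype(np.float32)
    w=cv2.remap(im,q[...,0],q[...,1],cv2.INTER_CUBIC)
    yel=np.clip(w[...,0]-w[...,2]-70,0,None)   # yellow parts
    m=(abs(a)<15); up=m&(b<13)&(b>-12); lo=m&(b<-28)&(b>-56)
    cen=lambda wt:np.array([(a*wt).sum(),(b*wt).sum()])/wt.sum()
    p,bo=cen(yel*up),cen(yel*lo); A=lambda v:np.arctan2(v[0],-v[1])
    r=np.hypot(a-p[0],b-p[1]); an=np.arctan2(a-p[0],-(b-p[1])); lum=w.mean(-1)
    dark=np.clip(85-lum,0,None)
    print('t',s['clock'],'F',s['force'].round(1),'z',s['eef_pos'].round(1),'pivot',p.round(1),'bob',(bo-p).round(1),A(bo-p).round(3))
    for lo_,hi_ in((14,30),(50,58),(58,66),(66,72),(72,80)):
        k=(r>lo_)&(r<hi_)&(abs(an)<.35); d=dark*k; print(lo_,hi_,'ang',(an*d).sum().__truediv__(d.sum()+1e-9).round(3),'area mm2',((d>0).sum()/S**2).round(0))
    if save: cv2.imwrite('pics/'+save,np.clip(w,0,255).astype(np.uint8)[...,::-1])
E
python3 -c "
from h import *
meas(.25,save='r1.png')"
```

```text
t 14.75 F [-1.6  1.7  5.5] z [ 538.5 -110.   209.8] pivot [2.1 2.4] bob [  0.5 -41.1] 0.011
14 30 ang 0.091 area mm2 147.0
50 58 ang 0.067 area mm2 100.0
58 66 ang 0.05 area mm2 66.0
66 72 ang 0.043 area mm2 71.0
72 80 ang 0.033 area mm2 110.0
```

View pics/r1.png

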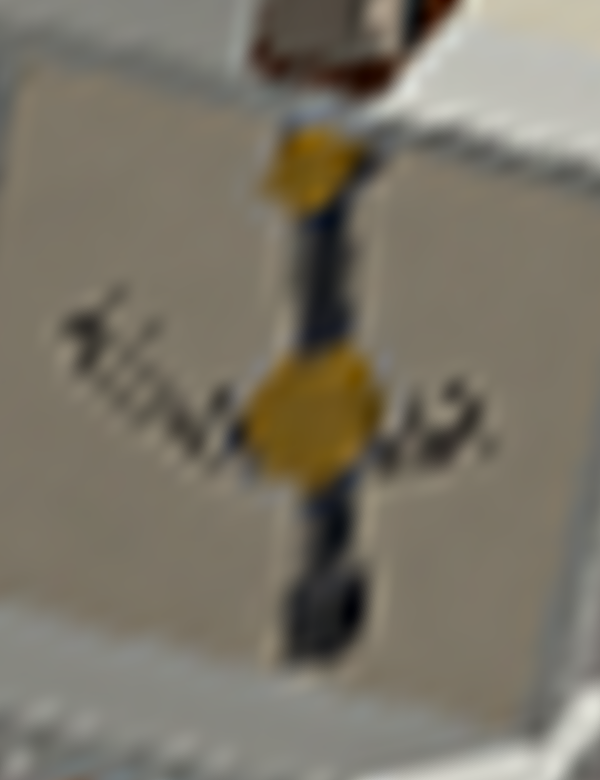

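Rectified view: pivot (312,168), bob (312,417), tab (325,610). The tab is within a few hundredths of plumb, but the parallax between parts at different depths matters. I'll settle it with depth averages and the earlier level pictures.

```bash
cat > m.py <<'E'
from h import *
S=4
K,R,t=w2c('scene')
def rect(im,tcp,yaw,th,off=6,h=49):
    g=np.array([np.cos(yaw),np.sin(yaw),0]); y=np.array([-g[1],g[0],0]); n=np.sin(th)*y+np.array([0,0,np.cos(th)])
    c=np.array(tcp)+[0,0,18.7]-h*n+off*g
    a,b=np.meshgrid(np.arange(-32,32,1/S),np.arange(20,-110,-1/S))
    X=c+a[...,None]*y+b[...,None]*[0,0,1]; q=(X@R.T+t)@K.T; q=(q[...,:2]/q[...,2:]).astype(np.float32)
    v=-R.T@t-c; print('obliq tan',(v@y)/(v@g))
    return cv2.remap(im.astype(np.float32),q[...,0],q[...,1],cv2.INTER_CUBIC),q,c,g,y
if __name__=='__main__':
    s1=cv2.imread('pics/s1.png')
    r1=rect(s1,[592.5,214,129.7],.168,0)[0]
    c3=cv2.resize(cv2.imread('pics/s3.png'),(140,120),interpolation=cv2.INTER_AREA); s3=np.zeros_like(s1); s3[125:245,125:265]=c3
    r3=rect(s3,[527.66,-145.56,249.3],-.281,0)[0]
    I=[];D=[]
    for _ in range(12):
        i,d=eyes.grab_frame('scene'); I.append(i); D.append(d)
    s=telemetry.observe(); print(s['clock'],s['force'])
    D=np.array(D); D[D==0]=np.nan; np.savez('/tmp/avg.npz',im=np.mean(I,0),d=np.nanmean(D,0),p=s['eef_pos'])
    im=np.mean(I,0)[...,::-1]; d=np.nanmean(D,0); print('depth noise',np.nanmedian(np.nanstd(D,0)))
    r4,q,c,g,y=rect(im,s['eef_pos'],-.281,.25)
    v,u=np.mgrid[:384,:512]; P=(np.stack([u,v,0*u+1.],-1)@np.linalg.inv(K).T*d[...,None]-t)@R
    X=P-c; gx,yy,zz=X@g,X@y,X[...,2]; lum=im.mean(-1); yel=im[...,2]-im[...,0]>70
    k=(abs(yy)<14)&(zz<12)&(zz>-95)&(abs(gx)<25)
    for nm,m in dict(pivot=k&yel&(zz>-12),bob=k&yel&(zz<-28)&(zz>-58),rod=k&(lum<75)&(zz<-12)&(zz>-27),low=k&(lum<75)&(zz<-50)&(zz>-64),tab=k&(lum<75)&(zz<-64)&(zz>-82)).items():
        print(nm,m.sum(),'off',np.nanmedian(gx[m]).round(2),np.nanmean(gx[m]).round(2),'y',np.nanmean(yy[m]).round(2),'z',np.nanmean(zz[m]).round(2))
    m=(abs(yy)<45)&(abs(yy)>16)&(zz<-10)&(zz>-45)&(abs(gx)<25); print('dial',m.sum(),np.nanmedian(gx[m]))
    cv2.imwrite('pics/cmp.png',np.clip(np.hstack([r1,r3,r4]),0,255).astype(np.uint8))
E
python3 m.py
```

```text
obliq tan -0.3217499789646106
obliq tan 0.6128586539896542
15.35 [-1.92363296  1.10070236  5.55091159]
depth noise 2.3850045
obliq tan 0.5812466794095661
pivot 12 off -0.22 -0.24 y 1.94 z 1.69
bob 29 off -0.46 -0.82 y 1.91 z -39.68
rod 10 off -3.26 -4.07 y 1.65 z -19.19
low 11 off -6.98 -6.03 y 3.74 z -56.5
tab 18 off -1.78 -3.12 y 2.27 z -73.46
dial 180 -9.651322190767218
```

View pics/cmp.png

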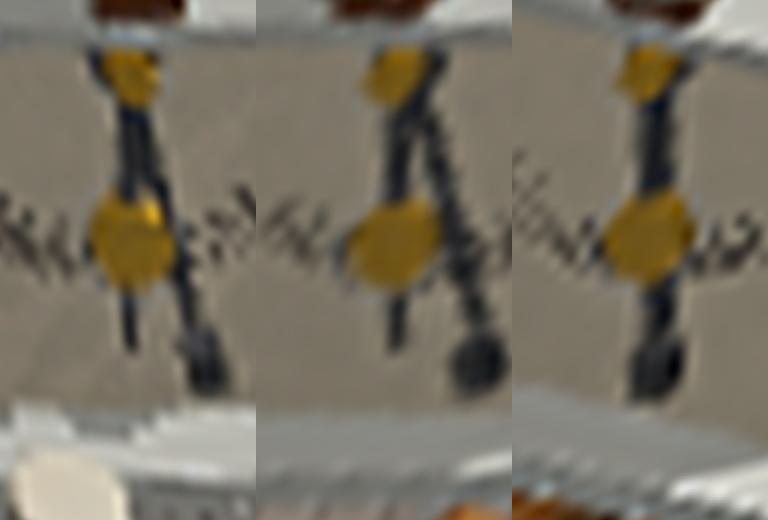

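Depth-corrected, the tab is about 0.004 rad off plumb. The level pictures give mark ≈ 0.27 and about 0.01 rad remaining. I'll check numerically with one method on all three views.

```bash
python3 - <<'E'
from h import *
w=cv2.imread('pics/cmp.png').astype(float); S=4
res=[]
for i,(exp,tn) in enumerate(((.26,-.322),(.29,.613),(.03,.581))):
    r=w[:,256*i:256*i+256]; b,a=np.mgrid[:520,:256]; a=a/S-32; b=20-b/S
    yel=np.clip(r[...,2]-r[...,0]-70,0,None)*(abs(a)<15)
    c=lambda wt:np.array([(a*wt).sum(),(b*wt).sum()])/wt.sum()
    p=c(yel*(b>-12)*(b<13)); bo=c(yel*(b<-28)*(b>-58))
    rr=np.hypot(a-p[0],b-p[1]); an=np.arctan2(a-p[0],p[1]-b)
    o=[]
    for T in(75,85,95):
        d=np.clip(T-r.mean(-1),0,None)*(rr>71)*(rr<82)*(abs(an-exp)<.12); o.append((an*d).sum()/d.sum())
    # pointer tip 58-67
    d=np.clip(85-r.mean(-1),0,None)*(rr>58)*(rr<67)*(abs(an)<.08)
    print('tab',np.round(o,4),'tip',(an*d).sum()/d.sum(),'bob',np.arctan2(bo[0]-p[0],p[1]-bo[1])); res.append(o[1])
k=(res[1]-res[0])/(.613+.322); m=res[0]+.322*k; print('mark',m,'k',k,'remaining',res[2]-.581*k)
E
```

```text
tab [0.2439 0.2445 0.2449] tip -0.011597714168287409 bob 0.016422206881884994
tab [0.28   0.2786 0.2775] tip 0.0007790083305098119 bob 0.0007897660176708724
tab [0.0329 0.0309 0.0295] tip 0.039491525583653146 bob 0.012008953081066406
mark 0.25619512707050174 k 0.03647006007828136 remaining 0.009735531918286185
```

>>> step_arm(moves="0.0005 0 0.0001 0 1;0.0005 0 0.0001 0 1;0.0005 0 0.0001 0 1;0 0 0 0 1;0 0 0 0 1;0 0 0 0 1;0 0 0 0 1;0 0 0 0 1")

```text
clock: 16.02
eef_pos: [538.9, -108.6, 209.4]
orientation: [3.141, 0.0, 1.289]
force: [-1.0, 0.6, 4.6]
width: 0.28
grip_force: 12.0
```

>>> step_arm(moves="0 0 0 0 1;0 0 0 0 1;0 0 0 0 1;0 0 0 0 1;0 0 0 0 1;0 0 0 0 1;0 0 0 0 1;0 0 0 0 1")

```text
clock: 16.68
eef_pos: [538.9, -108.6, 209.4]
orientation: [3.141, 0.0, 1.289]
force: [-1.2, 1.1, 4.8]
width: 0.28
grip_force: 12.0
```

>>> step_arm(moves="0 0 0 0 1;0 0 0 0 1;0 0 0 0 1;0 0 0 0 1;0 0 0 0 1;0 0 0 0 1;0 0 0 0 1;0 0 0 0 1")

```text
clock: 17.35
eef_pos: [538.9, -108.6, 209.4]
orientation: [3.141, 0.0, 1.289]
force: [-0.4, 0.7, 6.0]
width: 0.281
grip_force: 12.0
```

```bash
cp pics/cmp.png /tmp/cmp_old.png; python3 m.py; python3 - <<'E'
from h import *
# same dark-centroid measurement on the new frame, and tilt from the top-bar/sole via top camera depth
w=cv2.imread('pics/cmp.png').astype(float)[:,512:]; S=4
b,a=np.mgrid[:520,:256]; a=a/S-32; b=20-b/S
yel=np.clip(w[...,2]-w[...,0]-70,0,None)*(abs(a)<15)*(b>-12)*(b<13); p=np.array([(a*yel).sum(),(b*yel).sum()])/yel.sum()
rr=np.hypot(a-p[0],b-p[1]); an=np.arctan2(a-p[0],p[1]-b); d=np.clip(85-w.mean(-1),0,None)*(rr>71)*(rr<82)*(abs(an-.02)<.12)
print('remaining',(an*d).sum()/d.sum()-.0212)
f=[eyes.grab_frame('top')[1] for _ in range(8)]; im=eyes.grab_frame('top')[0]
np.savez('/tmp/top.npz',im=im,d=np.mean(f,0)); P,_=cloud('top'); s=telemetry.observe()
y=np.array([.277,.961]); X=P[...,:2]-s['eef_pos'][:2]; t=X@y; x=X@[.961,-.277]
m=(abs(x)<9)&(abs(t)<75)&(P[...,2]>150)&(P[...,2]<230)
q=np.c_[t[m],P[...,2][m]]; 
for _ in range(3):
    c=np.polyfit(q[:,0],q[:,1],1); r=q[:,1]-np.polyval(c,q[:,0]); q=q[abs(r)<5]
print('bar tilt',-np.arctan(c[0]),len(q),c, s['force'],s['clock'])
for n,e in dict(spool=(262,176),dish=(272,222)).items(): print(n,px('top',*e))
E
```

```text
obliq tan -0.3217499789646106
obliq tan 0.6128586539896542
17.95 [-2.01607132  0.33903483  5.64959901]
depth noise 2.3825464
obliq tan 0.5794564991625271
pivot 12 off 0.14 -0.14 y 0.6 z 2.16
bob 29 off -0.31 -0.6 y 1.62 z -39.39
rod 11 off -2.24 -3.7 y 0.96 z -20.25
low 9 off -7.32 -6.62 y 4.08 z -56.26
tab 18 off -1.93 -2.89 y 1.0 z -72.88
dial 177 -9.610812094307228
remaining 0.004935817664637361
bar tilt 0.30373645609761335 62 [ -0.313435   193.57182504] [-0.48067611  1.317507    4.37820585] 18.4
spool [570.23125095  12.53386302  61.23050546]
dish [447.36001058 -11.9936199    6.06190302]
```

>>> step_arm(moves="0.0004 0 0.0001 0 1;0.0003 0 0.0001 0 1;0 0 0 0 1;0 0 0 0 1;0 0 0 0 1;0 0 0 0 1;0 0 0 0 1;0 0 0 0 1")

```text
clock: 19.07
eef_pos: [539.1, -108.0, 209.2]
orientation: [3.141, 0.0, 1.289]
force: [-1.1, 0.1, 5.3]
width: 0.286
grip_force: 12.0
```

>>> step_arm(moves="0 0 0 0 1;0 0 0 0 1;0 0 0 0 1;0 0 0 0 1;0 0 0 0 1;0 0 0 0 1;0 0 0 0 1;0 0 0 0 1")

```text
clock: 19.73
eef_pos: [539.1, -107.9, 209.2]
orientation: [3.141, 0.0, 1.289]
force: [-0.7, 0.6, 4.9]
width: 0.282
grip_force: 12.0
```

>>> step_arm(moves="0 0 0 0 1;0 0 0 0 1;0 0 0 0 1;0 0 0 0 1;0 0 0 0 1;0 0 0 0 1;0 0 0 0 1;0 0 0 0 1")

```text
clock: 20.4
eef_pos: [539.1, -107.9, 209.2]
orientation: [3.141, 0.0, 1.289]
force: [-1.5, 1.6, 5.7]
width: 0.285
grip_force: 12.0
```

>>> step_arm(moves="0 0 0 0 1;0 0 0 0 1;0 0 0 0 1;0 0 0 0 1;0 0 0 0 1;0 0 0 0 1;0 0 0 0 1;0 0 0 0 1")

```text
clock: 21.07
eef_pos: [539.1, -108.0, 209.2]
orientation: [3.141, 0.0, 1.289]
force: [-1.6, 0.8, 4.8]
width: 0.283
grip_force: 12.0
```

```bash
python3 m.py; python3 - <<'E'
from h import *
w=cv2.imread('pics/cmp.png').astype(float)[:,512:]; S=4
b,a=np.mgrid[:520,:256]; a=a/S-32; b=20-b/S
yel=np.clip(w[...,2]-w[...,0]-70,0,None)*(abs(a)<15)*(b>-12)*(b<13); p=np.array([(a*yel).sum(),(b*yel).sum()])/yel.sum()
rr=np.hypot(a-p[0],b-p[1]); an=np.arctan2(a-p[0],p[1]-b); d=np.clip(85-w.mean(-1),0,None)*(rr>71)*(rr<82)*(abs(an-.02)<.12)
print('remaining',(an*d).sum()/d.sum()-.0212)
E
```

```text
obliq tan -0.3217499789646106
obliq tan 0.6128586539896542
21.6667 [-1.64206437  0.48630756  6.32439916]
depth noise 2.3865829
obliq tan 0.5785899632429147
pivot 13 off 0.2 0.14 y 0.41 z 2.22
bob 28 off -0.29 -0.57 y 1.34 z -39.08
rod 12 off -2.36 -4.1 y 0.4 z -19.8
low 7 off -6.8 -5.66 y 2.76 z -57.39
tab 19 off -1.64 -3.0 y 0.5 z -73.11
dial 179 -9.581692003243454
remaining 0.002027757164349872
```

Both estimates put the pointer within about 0.002 rad of the mark, with a steady press of about 9 N. Handing in.

```bash
python3 -c "
from rig import order
print(order.sign_off())"
```

```text
the job is handed in; nothing more can be done
None
```

The job is handed in at about 22 s: the gauge is still gripped and pressed on the crown with about 9 N, and the pointer measured about 0.002 rad from the mark tab on the last check (my methods disagreed by up to about 0.01 rad).

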